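# Gas manifold check: trip test, then open the loose pipe clamp

### The arm

A 7-joint arm with a two-finger parallel gripper is mounted at the origin on the work surface. World frame = base frame: x ahead of the robot, y to its left, z up, the work surface at z = 0. Lengths are in m, angles in rad, forces in N, time in s.
With the tool pointing down it reaches from about 0.425 to 0.875 m from the base axis. Payload 4.7 kg.
Tool frame: the origin (TCP) lies midway between the tips of the shut fingers; the grasp point (between the pads) lies 19 mm behind it (ctrl.grip_point_offset is the distance from the TCP to the grasp point, in m); z points along the fingers, y is the line along which they close (so a half turn about z gives the same grasp; the last joint's range is limited). The gripper opens to 87 mm and grips with 3 to 60 N. Pads are 19 mm wide; open, the fingers measure 117 mm over their backs; the gripper's body (75 mm by 190 mm) begins 51 mm behind the grasp point.
Start: joints at [-1.205, 0.321, -0.07, 1.45, 0.023, 1.371, -0.057], TCP at [0.224, 0.61, 0.223] pointing down, gripper open.
Joint ranges: [-2.86, 2.86], [-0.3, 2.09], [-1.38, 1.24], [0.06, 2.45], [-1.56, 4.7], [0.09, 2.05], [-2.69, 2.69]. Speed limits (rad/s): [2.57, 2.57, 3.14, 3.14, 3.14, 3.14, 3.14].

### API

Orientations are given as a rotation vector (axis times angle).
In Python, from bench import ctrl gives the robot as it stands.
- The arm moves only by the tool move_arm, never from a script. Its argument "increments" is text: rows parted by semicolons, each of 7 numbers parted by spaces: the shift along the world's x, y, z in mm, then the turn, a rotation vector about the world's x, y, z in degrees, then the closure in counts, from 0 (fully open) to 255 (shut). A call has exactly 8 rows; each row shifts and turns the commanded pose from where the row before left it; what a row does not reach is not made up. A row lasts 1/12 s, in which the tool goes at most 41.7 mm and 7.16 degrees, less where a joint would pass 70% of its speed; a pose out of reach is approached as far as the arm can. A call with a gripper value outside its range is refused whole. The fingers move at their own pace and stop on an object; "grip_force" is the grip in N (left out, the last holds). Time passes only in rows, so rows that do not move let the fingers close, or fill a call up. It gives the time, the measured TCP pose, the force, the opening and the grip force at its end, in the units of the state.
- ctrl.get_state(): the state, without advancing time (a new reading comes with each control period).
- ctrl.get_image(name): name is "scene" or "top" or "wrist"; returns a dict with "frame" (400x640x3 uint8, red, green, blue), "depth" (400x640 float32, m along the optical axis (not along the pixel's ray), 0 where there is no reading), "fx", "fy", "cx", "cy" (pixels), "position" and "orientation" of the camera in the world. Camera axes: x right, y down, z forward; pixel columns grow to the right and rows downward; lengths in m; the calibration is good to about 2 mm. A picture is of the moment at which its call begins.
- ctrl.close_job(): hands the job in; it is judged then, once.
Trained networks look in a picture, given as the dict that the camera call returned (one of the last four; its "shot" number tells which), for a name from the list of things; names that differ only in an ending like _2 or _b are one class to them, and where a whole thing is asked for, a point or a joint stands for the part that bears it (a point fixed in the world has none). Each returns a list of dicts, best first, with "score" (0 to 1); they miss things now and then, are a little off and sometimes report something else, mostly with a low value. They report only what shows in the picture. A call takes as long as a camera call.
- ctrl.find_in(target, picture): "centre" ([x, y, z] in m, in world coordinates, good to about 4 mm: the middle of the surface that is visible of it).
- ctrl.silhouettes(target, picture): "region" (400x640 bool, what is visible of it).
The state is a dict: "time": time; "joint_positions": joint angles; "qd": joint speeds; "joint_torque": joint torques, N m; "position": TCP position; "tool_rot": TCP orientation; "ft_force": force on the tool from outside, world axes, zero at the start; "torque": the same for the moment, N m; "grip_width": opening from 0.0 (shut) to 1.0 (fully open); "grip_force": force on a finger pad.
Only numpy, scipy, OpenCV 4.12 (cv2) and the standard library are available. Lean on these libraries where they do the work, as an engineer would, in place of code of your own. Each camera call takes 0.05 s, during which the arm holds its last target. There are 200 camera calls.

### The job

Do the check on the torch bench's gas manifold: push the shut-off valve's test button so that its weighted lever drops, and lift the lever back up until it stays up by itself with the hand off it. Because the slam can shake the pipe clamps, then tap the three clamp bolts from above, one after the other from the one nearest the valve to the farthest, to feel which one is loose. Then take that clamp's cap by its tab, lift it at least 45 degrees open and finish while still holding it up there for the new rubber liner, leaving the tight clamps shut and everything else on the bench undisturbed.

Things in the scene. Friction and masses are not known exactly. Their poses are not given: they have to be found in the camera images.
- manifold: aluminium base plate (150 x 620 x 8 mm) of the gas manifold, bolted to the bench. Origin: centre of its underside, on the bench top (height 0). Its x axis points across the pipe, away from the robot; its y axis runs along the pipe towards the valve (the robot's left); z up. The copper pipe (28 mm across) runs along y straight above the origin, its axis 90 mm above the bench. The valve and the clamps are turned with the plate
- button_top (a point): middle of the top of the black test button (23 mm across), on top of the valve's grey trip housing; it points up, its top 155 mm above the bench, 15 mm above the housing's top. The raised lever's weight stands 84 mm nearer the robot and reaches up to 204 mm above the bench
- test_button (a joint): how far the test button is pushed down: 0 out, 0.007 m fully in. The lever is tripped at about 0.004 m with 3 to 5 N; a spring pushes the button out again
- lever_weight (a point): centre of the round cast weight at the end of the valve's lever: a disc 40 mm across and 24 mm thick, its flat faces looking along the manifold's x axis (so it can be pinched across its 24 mm thickness from above, and turns between the pads as the lever swings). The lever swings in an upright plane along the pipe, 72 mm in front of the pipe's axis, so there are 46 mm free between the weight and the pipe
- lever_pivot (a point): point on the lever's spindle axis, in the lever's plane, 90 mm above the bench; the weight's centre swings round it at 95 mm radius. The axis lies along the manifold's x axis
- drop_lever (a joint): angle of the lever: 0 raised and at rest on its stop (it leans 0.13 rad past upright, towards the clamps, and stays there by its own weight of about 0.22 kg), 1.70 rad dropped (level, pointing along +y of the manifold, away from the clamps). Upright is 0.13; raised past that it goes home by itself, let go short of it, it drops again. Pinched by its weight it tends to creep back 10 to 20 mm between the pads on the way up, so carry on until it is home
- bolt_top_a (a point): middle of the top of clamp A's dark hexagon bolt (17 mm across flats) which points up out of the cap's near ear, on a black rubber bush; its top is 119 mm above the bench, 42 mm in front of the pipe's axis. A tight bolt does not budge; a loose one gives 5 mm under a push of 3 N and springs back; they look alike. Any of the three clamps may stand in any of the three places along the pipe, about 105 mm apart
- bolt_top_b (a point): middle of the top of clamp B's dark hexagon bolt (17 mm across flats) which points up out of the cap's near ear, on a black rubber bush; its top is 119 mm above the bench, 42 mm in front of the pipe's axis. A tight bolt does not budge; a loose one gives 5 mm under a push of 3 N and springs back; they look alike. Any of the three clamps may stand in any of the three places along the pipe, about 105 mm apart
- bolt_top_c (a point): middle of the top of clamp C's dark hexagon bolt (17 mm across flats) which points up out of the cap's near ear, on a black rubber bush; its top is 119 mm above the bench, 42 mm in front of the pipe's axis. A tight bolt does not budge; a loose one gives 5 mm under a push of 3 N and springs back; they look alike. Any of the three clamps may stand in any of the three places along the pipe, about 105 mm apart
- tab_a (a point): where to grip clamp A's steel cap: on its lifting tab, on the robot's side of the bolt. The tab is a flat strap 28 mm wide (along the pipe) and 8 mm thick, from the bolt out to a rolled end 19 mm beyond this point; this point lies at mid-thickness, 95 mm above the bench, 72 mm in front of the pipe's axis; nothing is beneath it down to the base plate, and 30 mm or more is free on both sides
- tab_b (a point): where to grip clamp B's steel cap: on its lifting tab, on the robot's side of the bolt. The tab is a flat strap 28 mm wide (along the pipe) and 8 mm thick, from the bolt out to a rolled end 19 mm beyond this point; this point lies at mid-thickness, 95 mm above the bench, 72 mm in front of the pipe's axis; nothing is beneath it down to the base plate, and 30 mm or more is free on both sides
- tab_c (a point): where to grip clamp C's steel cap: on its lifting tab, on the robot's side of the bolt. The tab is a flat strap 28 mm wide (along the pipe) and 8 mm thick, from the bolt out to a rolled end 19 mm beyond this point; this point lies at mid-thickness, 95 mm above the bench, 72 mm in front of the pipe's axis; nothing is beneath it down to the base plate, and 30 mm or more is free on both sides
- cap_a (a joint): opening angle of clamp A's cap: 0 shut, 1.2 rad fully open, the tab going up. The hinge pin lies along the pipe behind it, 108 mm beyond the tab's grip point (along the manifold's x axis) and 90 mm above the bench, so the grip point swings round it at 108 mm radius. The cap carries its bolt with it and falls shut by its own weight (about 0.36 kg) when let go. A cap whose bolt is tight cannot be opened
- cap_b (a joint): opening angle of clamp B's cap: 0 shut, 1.2 rad fully open, the tab going up. The hinge pin lies along the pipe behind it, 108 mm beyond the tab's grip point (along the manifold's x axis) and 90 mm above the bench, so the grip point swings round it at 108 mm radius. The cap carries its bolt with it and falls shut by its own weight (about 0.36 kg) when let go. A cap whose bolt is tight cannot be opened
- cap_c (a joint): opening angle of clamp C's cap: 0 shut, 1.2 rad fully open, the tab going up. The hinge pin lies along the pipe behind it, 108 mm beyond the tab's grip point (along the manifold's x axis) and 90 mm above the bench, so the grip point swings round it at 108 mm radius. The cap carries its bolt with it and falls shut by its own weight (about 0.36 kg) when let go. A cap whose bolt is tight cannot be opened
- spanner: open-ended spanner, 190 mm long, lying flat in front of the manifold. A bystander: leave it where it is. Origin: centre of its underside near the middle of its length
- paste_jar: small jar of jointing paste, 56 mm across, 65 mm tall, standing in front of the manifold. A bystander: leave it where it is. Origin: centre of its underside
- spare_bush: spare black rubber bush, 32 mm across, 18 mm tall, standing on the base plate between two clamps. A bystander: leave it where it is. Origin: centre of its underside
- cap_nut: brass hexagon cap nut, 28 mm across, 24 mm tall, standing on the base plate between two clamps. A bystander: leave it where it is. Origin: centre of its underside
- flask: small conical glass flask, 72 mm across, 110 mm tall, standing behind the manifold. A bystander: leave it where it is. Origin: centre of its underside
- paddle: graphite paddle with a wooden handle, 230 mm long, lying behind the manifold. A bystander: leave it where it is. Origin: centre of its underside near the middle of its length
- parts_tray: open steel parts tray 120 x 90 x 32 mm, standing in front of the manifold. A bystander: leave it where it is. Origin: centre of its underside

How it is judged:
By the outcome, as a careful person would: the job done as asked, in the order asked, and still so for the second after the job is handed in, while the arm keeps its last pose, push and grip.
It also fails if it takes over 72 s, if anything falls off the work surface, if the arm or the gripper's body presses on something with over 40 N, if the wrist force passes 120 N, or if a joint passes its speed limit or range.

## Working session

There is one attempt and no reset: what is moved stays moved. The work goes in short steps, Python scripts to look and compute and a tool call to move; the robot and the scene stay as the last step left them, time stands still between calls to the robot, and variables do not carry over. Pictures are saved under pics/ and viewed, at most 10 in all, crops included, and the job is handed in when it is done.

Besides the shell and the picture viewer there is one more tool, called after "Request:" in YAML: its name, and indented under it one key for each argument. move_arm: Moves the arm, as the interface text tells. Its arguments: {"type":"object","properties":{"increments":{"type":"string"},"grip_force":{"type":"number"}},"required":["increments"]}

```bash
mkdir -p pics; cat > h.py <<'E'
from bench import ctrl
import numpy as np, cv2
from scipy.spatial.transform import Rotation as R
def snap(n):
    p=ctrl.get_image(n); return p
def save(p,f): cv2.imwrite('pics/'+f,p['frame'][:,:,::-1])
def rot(p):
    o=np.array(p['orientation'],float)
    return o if o.shape==(3,3) else (R.from_rotvec(o).as_matrix() if o.size==3 else R.from_quat(o).as_matrix())
def cloud(p):
    d=p['depth'];v,u=np.mgrid[:400,:640]
    c=np.dstack([(u-p['cx'])/p['fx']*d,(v-p['cy'])/p['fy']*d,d])
    return c@rot(p).T+np.array(p['position'])
E
python3 - <<'E'
from h import *
s=ctrl.get_state();print({k:np.round(v,3) for k,v in s.items()})
for n in ['top','scene']:
    p=snap(n);save(p,n+'0.png');print(n,p['position'],p['orientation'],p['fx'])
    for t in ['manifold','button_top','lever_weight','lever_pivot','bolt_top_a','tab_a','spanner','paste_jar','parts_tray','flask','spare_bush','cap_nut']:
        print(t,[(np.round(r['centre'],3).tolist(),round(r['score'],2)) for r in ctrl.find_in(t,p)][:5])
E
```

```text
{'time': np.float64(0.0), 'joint_positions': array([-1.205,  0.322, -0.07 ,  1.452,  0.023,  1.371, -0.057]), 'qd': array([ 0.   ,  0.001,  0.   , -0.001,  0.002,  0.001, -0.   ]), 'joint_torque': array([-2.0000e-03, -4.9128e+01, -4.0500e-01, -3.1254e+01, -6.4000e-02,
        4.3000e-02,  0.0000e+00]), 'position': array([0.224, 0.61 , 0.221]), 'tool_rot': array([-5.500e-01, -3.093e+00,  3.000e-03]), 'ft_force': array([0.219, 0.067, 0.232]), 'torque': array([-0.023, -0.005,  0.019]), 'grip_force': np.float64(0.0), 'grip_width': np.float64(0.997)}
top [0.37932076 0.00150321 1.22206061] [-2.1379034   2.14620104 -0.16495648] 513.5538342093743
manifold [([0.538, 0.024, 0.008], 0.96), ([0.527, 0.226, 0.14], 0.45)]
button_top []
lever_weight [([0.662, 0.154, 0.014], 0.6), ([0.465, 0.217, 0.199], 0.53)]
lever_pivot [([0.527, 0.227, 0.139], 0.8)]
bolt_top_a [([0.499, 0.05, 0.12], 0.63), ([0.514, -0.148, 0.115], 0.61), ([0.508, -0.054, 0.118], 0.5), ([0.528, -0.149, 0.103], 0.23)]
tab_a [([0.517, 0.051, 0.099], 0.95), ([0.525, -0.056, 0.096], 0.84), ([0.535, -0.147, 0.102], 0.72)]
spanner [([0
[... 576 characters left out ...]
 0.101], 0.28)]
lever_pivot [([0.56, 0.224, 0.118], 0.72), ([0.478, 0.218, 0.187], 0.27), ([0.554, -0.149, 0.1], 0.17)]
bolt_top_a [([0.517, -0.052, 0.11], 0.66), ([0.52, -0.149, 0.112], 0.55), ([0.513, 0.054, 0.118], 0.39), ([0.558, -0.148, 0.098], 0.18)]
tab_a [([0.557, -0.054, 0.101], 0.78), ([0.562, -0.146, 0.101], 0.66), ([0.547, 0.053, 0.097], 0.63), ([0.567, 0.031, 0.012], 0.6)]
spanner [([0.378, 0.027, 0.007], 0.57)]
paste_jar [([0.408, -0.138, 0.046], 0.61)]
parts_tray [([0.343, 0.209, 0.012], 0.59), ([0.606, -0.002, 0.025], 0.24)]
flask [([0.701, -0.083, 0.044], 0.89), ([0.375, 0.03, 0.007], 0.41)]
spare_bush [([0.605, 0.002, 0.024], 0.72), ([0.377, 0.028, 0.006], 0.19)]
cap_nut []
```

View pics/top0.png

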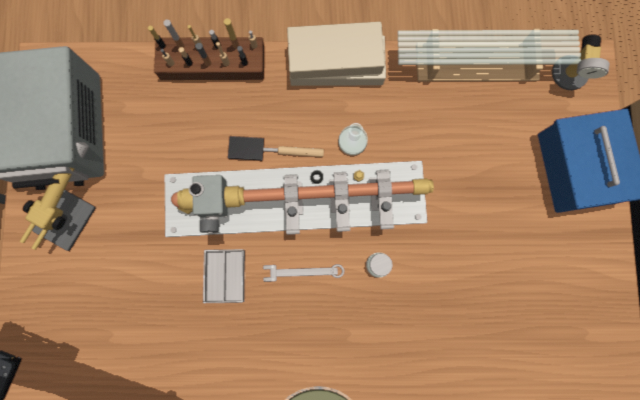

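```bash
python3 - <<'E'
from h import *
s=ctrl.get_state();print(R.from_rotvec(s['tool_rot']).as_matrix().round(3))
p=snap('top');P=cloud(p);Z=P[...,2]
# bolt tops ~0.119, button top ~0.155, weight top, housing .14
def comps(lo,hi,mn):
    m=((Z>lo)&(Z<hi)&(P[...,0]>.4)&(P[...,0]<.75)&(abs(P[...,1])<.35)).astype(np.uint8)
    n,l,st,c=cv2.connectedComponentsWithStats(m)
    for i in range(1,n):
        if st[i,4]>=mn:
            q=P[l==i];print((lo,hi),st[i,4],'cen',((q.min(0)+q.max(0))/2).round(4),'med',np.median(q,0).round(4),'ext',np.ptp(q,axis=0).round(3),'px',c[i].round(0))
comps(.113,.124,15);comps(.148,.162,15);comps(.180,.215,15);comps(.136,.145,30);comps(.085,.106,40)
# plate
m=(Z>.004)&(Z<.012)&(P[...,0]>.4)&(P[...,0]<.75)
m=cv2.morphologyEx(m.astype(np.uint8),cv2.MORPH_OPEN,np.ones((5,5)))
n,l,st,c=cv2.connectedComponentsWithStats(m)
q=P[m>0][:,:2].astype(np.float32);r=cv2.minAreaRect(q);print(r)
E
```

```text
[[-0.939  0.345  0.   ]
 [ 0.345  0.939  0.   ]
 [-0.     0.    -1.   ]]
(0.113, 0.124) 98 cen [0.547  0.1888 0.1181] med [0.5431 0.1947 0.1148] ext [0.057 0.032 0.01 ] px [229. 194.]
(0.113, 0.124) 43 cen [ 0.561  -0.1493  0.1156] med [ 0.5617 -0.152   0.1145] ext [0.016 0.024 0.005] px [386. 186.]
(0.113, 0.124) 35 cen [ 0.5536 -0.0519  0.1157] med [ 0.5553 -0.0518  0.1142] ext [0.018 0.026 0.005] px [341. 189.]
(0.113, 0.124) 16 cen [0.5497 0.0661 0.1146] med [0.5498 0.0662 0.1143] ext [0.018 0.009 0.003] px [287. 191.]
(0.113, 0.124) 25 cen [0.5487 0.053  0.1154] med [0.5491 0.0551 0.1148] ext [0.02  0.017 0.005] px [293. 191.]
(0.113, 0.124) 74 cen [0.5364 0.2838 0.1159] med [0.5374 0.285  0.1143] ext [0.024 0.023 0.006] px [187. 197.]
(0.113, 0.124) 59 cen [ 0.5176 -0.1506  0.1183] med [ 0.5171 -0.1501  0.119 ] ext [0.018 0.017 0.01 ] px [387. 205.]
(0.113, 0.124) 56 cen [ 0.5116 -0.0544  0.1188] med [ 0.5116 -0.0554  0.1197] ext [0.018 0.015 0.01 ] px [343. 208.]
(0.113, 0.124) 59 cen [0.5077 0.0551 0.1183] med [0.5072 0.0549 0.1188] ext [0.018 0.017 0.01 ] px [292. 210.]
(0.148, 0.162) 102 cen [0.5503 0.2565 0.1536] med [0.5506 0.2566 0.1546] ext [0.023 0.025 0.011] px [195. 188.]
(0.18, 0.215) 257 cen [0.4681 0.2174 0.1945] med [0.4681 0.2151 0.2008] ext [0.026 0.037 0.029] px [210. 225.]
(0.136, 0.145) 1007 cen [0.5386 0.2338 0.1405] med [0.5355 0.2304 0.1401] ext [0.086 0.067 0.009] px [209. 195.]
(0.085, 0.106) 3221 cen [0.5306 0.0016 0.0955] med [ 0.5435 -0.0494  0.1005] ext [0.144 0.516 0.021] px [334. 198.]
(0.085, 0.106) 140 cen [0.5781 0.0586 0.0973] med [0.5787 0.0582 0.0986] ext [0.028 0.031 0.017] px [291. 179.]
(0.085, 0.106) 138 cen [0.5366 0.3002 0.0962] med [0.5258 0.3039 0.1016] ext [0.046 0.05  0.019] px [180. 201.]
((0.5493041276931763, 0.05272376537322998), (0.14983674883842468, 0.6179226040840149), 2.855830430984497)
```

The top view shows the manifold turned by about 2.8°. The button is at px (195,188), the raised weight at (210,225), and the bolts at (292,210), (343,208) and (387,205). The heights match the given ones. Next I move over the button.

Request:
move_arm:
  increments: "20.4 -22.1 3 0 0 -4.2 255;20.4 -22.1 3 0 0 -4.2 255;20.4 -22.1 3 0 0 -4.2 255;20.4 -22.1 3 0 0 -4.2 255;20.4 -22.1 3 0 0 -4.2 255;20.4 -22.1 3 0 0 -4.2 255;20.4 -22.1 3 0 0 -4.2 255;20.4 -22.1 3 0 0 -4.2 255"
  grip_force: 20

```text
time: 2.02
position: [0.388, 0.4322, 0.247]
tool_rot: [1.425, 2.8, 0.001]
ft_force: [0.1, 0.6, -0.2]
grip_width: 0.478
grip_force: 0.0
```

Request:
move_arm:
  increments: "20.4 -22.1 0 0 0 -4.2 255;20.4 -22.1 0 0 0 -4.2 255;20.4 -22.1 -7 0 0 -4.2 255;20.4 -22.1 -10 0 0 -4.2 255;20.4 -22.1 -10 0 0 -4.2 255;20.4 -22.1 -10 0 0 -4.2 255;20.4 -22.1 -10 0 0 -4.2 255;20.4 -22.1 -10 0 0 -4.2 255"

```text
time: 2.68
position: [0.5513, 0.2555, 0.1894]
tool_rot: [2.173, 2.268, 0.001]
ft_force: [1.3, -0.5, -0.4]
grip_width: 0.008
grip_force: 0.0
```

Request:
move_arm:
  increments: "0 1 0 0 0 0 255;0 0 -10 0 0 0 255;0 0 -8 0 0 0 255;0 0 -5 0 0 0 255;0 0 -3 0 0 0 255;0 0 -2 0 0 0 255;0 0 -2 0 0 0 255;0 0 0 0 0 0 255"

```text
time: 3.35
position: [0.5501, 0.258, 0.1594]
tool_rot: [-2.168, -2.273, 0.0]
ft_force: [-0.4, -0.6, 0.8]
grip_width: 0.005
grip_force: 0.0
```

Request:
move_arm:
  increments: "0 -1 -2 0 0 0 255;0 0 -2 0 0 0 255;0 0 -2 0 0 0 255;0 0 -2 0 0 0 255;0 0 -2 0 0 0 255;0 0 -1 0 0 0 255;0 0 0 0 0 0 255;0 0 0 0 0 0 255"

```text
time: 4.02
position: [0.5506, 0.2566, 0.1486]
tool_rot: [2.169, 2.272, 0.001]
ft_force: [0.3, 0.3, 3.0]
grip_width: 0.004
grip_force: 1.1
```

Request:
move_arm:
  increments: "0 0 -1 0 0 0 255;0 0 20 0 0 0 255;0 0 25 0 0 0 255;-18 13 15 0 0 0 108;-18 14 0 0 0 0 108;-18 14 0 0 0 0 108;-17 13 0 0 0 0 108;-16 13 0 0 0 0 108"

```text
time: 4.68
position: [0.4619, 0.3242, 0.2071]
tool_rot: [-2.169, -2.272, 0.001]
ft_force: [0.7, -0.1, -0.4]
grip_width: 0.298
grip_force: 0.0
```

```bash
python3 - <<'E'
from h import *
for n in ['scene','wrist']:
    p=snap(n);save(p,n+'1.png')
    print(n,[(np.round(r['centre'],3).tolist(),round(r['score'],2)) for r in ctrl.find_in('lever_weight',p)])
    P=cloud(p); m=(P[...,0]>.43)&(P[...,0]<.5)&(P[...,1]>.29)&(P[...,1]<.36)&(P[...,2]>.06)&(P[...,2]<.125)&(p['depth']>0)
    q=P[m]; print(len(q), (np.percentile(q,[2,50,98],axis=0).round(4) if len(q) else ''))
s=ctrl.get_state();print(s['position'],R.from_rotvec(s['tool_rot']).as_matrix().round(3),s['grip_width'])
a=cv2.imread('pics/scene1.png');b=cv2.imread('pics/wrist1.png');cv2.imwrite('pics/c1.png',cv2.resize(np.vstack([a,b]),None,fx=.74,fy=.74))
E
```

```text
scene [([0.471, 0.319, 0.099], 0.8), ([0.553, 0.055, 0.098], 0.72)]
331 [[0.4535 0.2951 0.0736]
 [0.473  0.3189 0.0969]
 [0.477  0.3398 0.1103]]
wrist [([0.464, 0.315, 0.103], 0.88)]
1181 [[0.4499 0.2931 0.0912]
 [0.4625 0.328  0.1061]
 [0.4748 0.3453 0.1105]]
[0.46303705 0.32367464 0.20716682] [[-0.048  0.999 -0.   ]
 [ 0.999  0.048 -0.001]
 [-0.001 -0.    -1.   ]] 0.48194324429908236
```

View pics/c1.png

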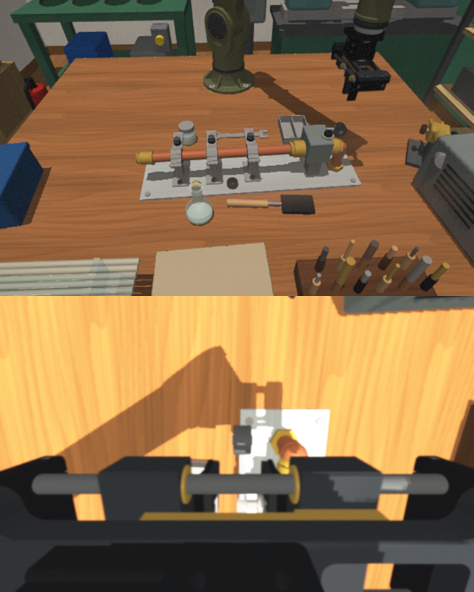

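The scene view (upper half) shows the lever dropped, with its weight at about (340,128). In the wrist view the weight lies between the fingers at (243,440). It measures (0.4625, 0.324, 0.09) as predicted, so I go down to pinch it.

Request:
move_arm:
  increments: "0 0 -20 0 0 0 108;0 0 -20 0 0 0 108;0 0 -20 0 0 0 108;0 0 -20 0 0 0 108;0 0 -20 0 0 0 108;0 0 -18 0 0 0 108;0 0 -12 0 0 0 108;0 0 -6 0 0 0 108"

```text
time: 5.55
position: [0.4634, 0.3217, 0.0695]
tool_rot: [2.171, 2.27, -0.005]
ft_force: [0.4, 0.6, 0.3]
grip_width: 0.578
grip_force: 0.0
```

Request:
move_arm:
  increments: "0 0 0 0 0 0 255;0 0 0 0 0 0 255;0 0 0 0 0 0 255;0 0 0 0 0 0 255;0 0 0 0 0 0 255;0 0 0 0 0 0 255;0 0 0 0 0 0 255;0 0 0 0 0 0 255"
  grip_force: 25

```text
time: 6.22
position: [0.462, 0.3241, 0.0724]
tool_rot: [-2.167, -2.272, 0.002]
ft_force: [-5.0, -1.7, 6.6]
grip_width: 0.272
grip_force: 25.0
```

Request:
move_arm:
  increments: "0 -0.5 10 0 0 0 255;0.1 -1.7 10 0 0 0 255;0.1 -2.6 9.8 0 0 0 255;0.2 -3.7 9.4 0 0 0 255;0.2 -4.6 8.9 0 0 0 255;0.3 -5.6 8.4 0 0 0 255;0.3 -6.4 7.8 0 0 0 255;0.4 -7.2 7.1 0 0 0 255"

```text
time: 6.88
position: [0.4635, 0.2918, 0.1441]
tool_rot: [-2.167, -2.272, 0.001]
ft_force: [-4.6, 2.1, -4.6]
grip_width: 0.274
grip_force: 25.0
```

Request:
move_arm:
  increments: "0.4 -7.9 6.2 0 0 0 255;0.4 -8.6 5.4 0 0 0 255;0.4 -9.1 4.4 0 0 0 255;0.5 -9.5 3.5 0 0 0 255;0.5 -9.7 2.4 0 0 0 255;0.5 -10 1.4 0 0 0 255;0.5 -10.1 0.3 0 0 0 255;0.5 -10.1 -0.8 0 0 0 255"

```text
time: 7.55
position: [0.4673, 0.2165, 0.1666]
tool_rot: [-2.167, -2.271, 0.0]
ft_force: [-4.3, 3.5, -5.5]
grip_width: 0.276
grip_force: 25.0
```

```bash
python3 - <<'E'
from h import *
for n in ['scene','top']:
    p=snap(n)
    print(n,[(np.round(r['centre'],3).tolist(),round(r['score'],2)) for r in ctrl.find_in('lever_weight',p)])
    if n=='scene':save(p,'s2.png');cv2.imwrite('pics/s2c.png',cv2.resize(p['frame'][80:240,360:560,::-1],None,fx=3,fy=3))
E
```

```text
scene [([0.471, 0.216, 0.154], 0.69), ([0.558, -0.056, 0.105], 0.51)]
top []
```

View pics/s2c.png

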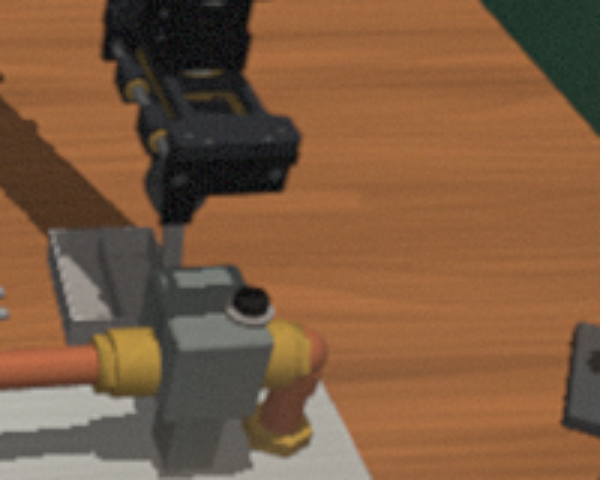

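The crop shows the gripper over the housing, with the weight hidden between its pads. I carry on past home to allow for creep.

Request:
move_arm:
  increments: "0.2 -4 -0.6 0 0 0 255;0.2 -4 -0.8 0 0 0 255;0.2 -4 -1 0 0 0 255;0.2 -4 -1 0 0 0 255;0 -2 -0.5 0 0 0 255;0 0 0 0 0 0 255;0 0 0 0 0 0 255;0 0 0 0 0 0 255"

```text
time: 8.42
position: [0.4676, 0.213, 0.1663]
tool_rot: [-2.151, -2.272, -0.027]
ft_force: [-8.3, 28.2, 3.4]
grip_width: 0.274
grip_force: 25.0
```

Request:
move_arm:
  increments: "0 4 0 0 0 0 255;0 4 0 0 0 0 255;0 0 0 0 0 0 108;0 0 0 0 0 0 108;0 0 0 0 0 0 108;0 0 0 0 0 0 108;0 0 0 0 0 0 108;0 0 10 0 0 0 108"

```text
time: 9.08
position: [0.4687, 0.2049, 0.1706]
tool_rot: [-2.171, -2.27, 0.005]
ft_force: [0.7, -0.6, 0.2]
grip_width: 0.558
grip_force: 0.0
```

Request:
move_arm:
  increments: "0 0 15 0 0 0 108;0 0 20 0 0 0 108;0 0 20 0 0 0 108;0 0 20 0 0 0 108;-5 -10 10 0 0 7 200;-5 -20 0 0 0 7 255;0 -25 0 0 0 7 255;5 -30 0 0 0 7 255"

```text
time: 9.75
position: [0.464, 0.1216, 0.2579]
tool_rot: [1.543, 2.736, 0.002]
ft_force: [0.8, -0.0, -0.1]
grip_width: 0.36
grip_force: 0.0
```

```bash
python3 - <<'E'
from h import *
for n in ['scene','top','wrist']:
    p=snap(n)
    print(n,[(np.round(r['centre'],3).tolist(),round(r['score'],2)) for r in ctrl.find_in('lever_weight',p)])
    P=cloud(p); m=(P[...,0]>.44)&(P[...,0]<.49)&(P[...,1]>.19)&(P[...,1]<.35)&(P[...,2]>.17)&(P[...,2]<.207)&(p['depth']>0)
    print(m.sum(), np.percentile(P[m],[2,50,98],axis=0).round(3) if m.sum() else '')
    save(p,n+'3.png')
E
```

```text
scene [([0.475, 0.218, 0.185], 0.93)]
349 [[0.458 0.197 0.171]
 [0.479 0.213 0.191]
 [0.482 0.234 0.204]]
top []
0 
wrist [([0.464, 0.216, 0.202], 0.63)]
1992 [[0.454 0.199 0.181]
 [0.466 0.216 0.201]
 [0.479 0.236 0.205]]
```

The lever stays up by itself, at its starting position. Next I go to the first bolt.

Request:
move_arm:
  increments: "5.5 -8 -14 0 0 7 255;5.5 -8 -14 0 0 7 255;5.5 -8 -14 0 0 7 255;5.5 -8 -14 0 0 7 255;5.5 -8 -14 0 0 7 255;5.5 -8 -14 0 0 7 255;5 -8 -14 0 0 7 255;5 -8 -10 0 0 7 255"

```text
time: 10.72
position: [0.5071, 0.0583, 0.1475]
tool_rot: [-0.08, -3.139, 0.001]
ft_force: [0.5, -0.2, 0.2]
grip_width: 0.006
grip_force: 0.0
```

```bash
python3 - <<'E'
from h import *
s=ctrl.get_state();M=R.from_rotvec(s['tool_rot']).as_matrix();print(s['position'].round(4) if hasattr(s['position'],'round') else s['position'],np.degrees(np.arctan2(M[1,1],M[0,1])),M[:,2].round(3),np.round(s['joint_positions'],2))
E
```

```text
[0.5071 0.0583 0.1475] 87.08311727363498 [-0.002 -0.    -1.   ] [-0.65  0.08  0.51  1.91 -0.04  1.17  1.39]
```

Request:
move_arm:
  increments: "0.6 -3.2 0 0 0 5.7 255;0 0 -8 0 0 0 255;0 0 -7 0 0 0 255;0 0 -5 0 0 0 255;0 0 -3 0 0 0 255;0 0 -2 0 0 0 255;0 0 0 0 0 0 255;0 0 0 0 0 0 255"

```text
time: 11.38
position: [0.5082, 0.0543, 0.124]
tool_rot: [-0.064, 3.141, 0.0]
ft_force: [0.1, 0.9, -1.1]
grip_width: 0.003
grip_force: 0.0
```

Request:
move_arm:
  increments: "0 0.5 -2 0 0 0 255;0 0 -2 0 0 0 255;0 0 -2 0 0 0 255;0 0 -1.5 0 0 0 255;0 0 -1.5 0 0 0 255;0 0 -1 0 0 0 255;0 0 0 0 0 0 255;0 0 0 0 0 0 255"

```text
time: 12.05
position: [0.5086, 0.0548, 0.1183]
tool_rot: [-0.064, 3.141, 0.004]
ft_force: [-11.7, -0.9, 28.1]
grip_width: 0.002
grip_force: 14.5
```

Bolt 1 is tight: 28 N with no give. On to bolt 2.

Request:
move_arm:
  increments: "0 0 12 0 0 0 255;0 0 15 0 0 0 255;1 -27 0 0 0 0.5 255;1 -28 0 0 0 0 255;1 -28 0 0 0 0 255;0.5 -26 0 0 0 0 255;0 0 -6 0 0 0 255;0 0 -6 0 0 0 255"

```text
time: 12.72
position: [0.5118, -0.0561, 0.129]
tool_rot: [-0.072, 3.14, 0.0]
ft_force: [-0.3, 0.3, 0.0]
grip_width: 0.006
grip_force: 0.0
```

Request:
move_arm:
  increments: "0 0 -5 0 0 0 255;0 0 -2 0 0 0 255;0 0 -1 0 0 0 255;0 0 0 0 0 0 255;0 0 0 0 0 0 255;0 0 0 0 0 0 255;0 0 0 0 0 0 255;0 0 0 0 0 0 255"

```text
time: 13.38
position: [0.5118, -0.0543, 0.1211]
tool_rot: [-0.078, 3.14, 0.0]
ft_force: [-0.7, 1.0, -0.4]
grip_width: 0.004
grip_force: 0.0
```

Request:
move_arm:
  increments: "0 0 -2 0 0 0 255;0 0 -1.5 0 0 0 255;0 0 -1.5 0 0 0 255;0 0 -1.5 0 0 0 255;0 0 -1 0 0 0 255;0 0 0 0 0 0 255;0 0 0 0 0 0 255;0 0 0 0 0 0 255"

```text
time: 14.05
position: [0.5122, -0.0544, 0.1182]
tool_rot: [-0.077, 3.14, 0.004]
ft_force: [-13.1, 1.2, 32.6]
grip_width: 0.005
grip_force: 16.4
```

Bolt 2 is tight too. On to bolt 3.

Request:
move_arm:
  increments: "0 0 12 0 0 0 255;0 0 14 0 0 0 255;1.5 -24 0 0 0 0 255;1.5 -24 0 0 0 0 255;1.5 -24 0 0 0 0 255;1 -24 0 0 0 0 255;0 0 -7 0 0 0 255;0 0 -7 0 0 0 255"

```text
time: 14.72
position: [0.5171, -0.152, 0.1253]
tool_rot: [-0.073, 3.14, -0.0]
ft_force: [1.1, 0.4, 0.1]
grip_width: 0.003
grip_force: 0.0
```

Request:
move_arm:
  increments: "0 0 -4 0 0 0 255;0 0 -1 0 0 0 255;0 0 0 0 0 0 255;0 0 0 0 0 0 255;0 0 0 0 0 0 255;0 0 0 0 0 0 255;0 0 0 0 0 0 255;0 0 0 0 0 0 255"

```text
time: 15.38
position: [0.5173, -0.1503, 0.1206]
tool_rot: [-0.078, 3.14, 0.0]
ft_force: [0.1, -0.2, 0.2]
grip_width: 0.006
grip_force: 0.0
```

Request:
move_arm:
  increments: "0 0 -1.5 0 0 0 255;0 0 -1.5 0 0 0 255;0 0 -1.5 0 0 0 255;0 0 -1.5 0 0 0 255;0 0 -0.5 0 0 0 255;0 0 0 0 0 0 255;0 0 0 0 0 0 255;0 0 0 0 0 0 255"

```text
time: 16.05
position: [0.5174, -0.1504, 0.1144]
tool_rot: [-0.078, 3.14, 0.0]
ft_force: [-0.4, 1.0, 5.4]
grip_width: 0.005
grip_force: 2.7
```

Bolt 3 is the loose one: it gave 4.6 mm at about 5 N. I go to its tab.

Request:
move_arm:
  increments: "0 0 15 0 0 0 255;0 0 20 0 0 0 255;-10 -0.5 10 0 0 0 180;-10 -0.5 0 0 0 0 108;-10 -0.5 0 0 0 0 108;0 0 0 0 0 0 108;0 0 0 0 0 0 108;0 0 0 0 0 0 108"

```text
time: 16.72
position: [0.4874, -0.1516, 0.1586]
tool_rot: [-0.078, 3.141, 0.0]
ft_force: [0.3, 0.2, -0.2]
grip_width: 0.376
grip_force: 0.0
```

```bash
python3 - <<'E'
from h import *
s=ctrl.get_state();print(s['position'],s['grip_width'])
p=snap('wrist');save(p,'w4.png');P=cloud(p)
m=(P[...,0]>.46)&(P[...,0]<.50)&(P[...,1]>-.2)&(P[...,1]<-.11)&(P[...,2]>.09)&(P[...,2]<.108)&(p['depth']>0)
print(m.sum(), np.percentile(P[m],[1,50,99],axis=0).round(4) if m.sum() else '')
print([(np.round(r['centre'],3).tolist(),round(r['score'],2)) for r in ctrl.find_in('tab_a',p)])
E
```

```text
[ 0.48744315 -0.15164679  0.15863771] 0.37565630084763113
1450 [[ 0.4664 -0.1663  0.0973]
 [ 0.4826 -0.1524  0.0992]
 [ 0.4995 -0.1387  0.1029]]
[([0.469, 0.05, 0.096], 0.97), ([0.5, -0.154, 0.103], 0.71), ([0.475, -0.054, 0.099], 0.57)]
```

View pics/w4.png

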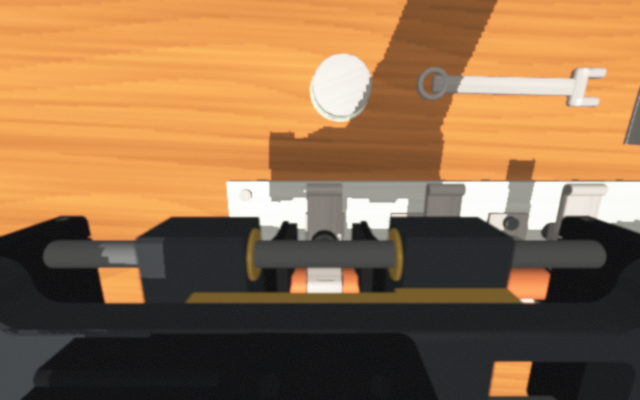

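The wrist view shows the third tab centred between the fingers at (325,215). Its measured centre is y = -0.1525 and its top is at z = 0.099. I go down and grip it.

Request:
move_arm:
  increments: "0 -0.6 0 0 0 0 108;0 0 0 0 0 0 108;0 0 -15 0 0 0 108;0 0 -20 0 0 0 108;0 0 -20 0 0 0 108;0 0 -16 0 0 0 108;0 0 -9 0 0 0 108;0 0 -3 0 0 0 108"

```text
time: 17.48
position: [0.4861, -0.1523, 0.0743]
tool_rot: [0.078, -3.138, 0.0]
ft_force: [-0.4, 0.2, 0.7]
grip_width: 0.575
grip_force: 0.0
```

Request:
move_arm:
  increments: "0 0 0 0 0 0 255;0 0 0 0 0 0 255;0 0 0 0 0 0 255;0 0 0 0 0 0 255;0 0 0 0 0 0 255;0 0 0 0 0 0 255;0 0 0 0 0 0 255;0 0 0 0 0 0 255"
  grip_force: 35

```text
time: 18.15
position: [0.4878, -0.152, 0.0767]
tool_rot: [-0.078, 3.139, 0.002]
ft_force: [-0.9, 3.3, 6.0]
grip_width: 0.318
grip_force: 35.0
```

Request:
move_arm:
  increments: "0.5 0 6.7 0 0 0 255;0.9 0 6.7 0 0 0 255;1.4 0.1 6.6 0 0 0 255;1.8 0.1 6.5 0 0 0 255;2.2 0.1 6.4 0 0 0 255;2.6 0.1 6.2 0 0 0 255;2.9 0.1 6.1 0 0 0 255;3.3 0.2 5.9 0 0 0 255"

```text
time: 18.82
position: [0.5023, -0.1512, 0.1272]
tool_rot: [0.078, -3.139, -0.002]
ft_force: [2.0, 3.1, -6.1]
grip_width: 0.316
grip_force: 35.0
```

Request:
move_arm:
  increments: "3.7 0.2 5.6 0 0 0 255;4 0.2 5.4 0 0 0 255;4.4 0.2 5.2 0 0 0 255;4.7 0.2 4.9 0 0 0 255;5 0.2 4.6 0 0 0 255;5.2 0.3 4.3 0 0 0 255;5.5 0.3 3.9 0 0 0 255;5.7 0.3 3.6 0 0 0 255"

```text
time: 19.48
position: [0.54, -0.1493, 0.1643]
tool_rot: [0.078, -3.137, -0.002]
ft_force: [-0.5, 4.1, -6.5]
grip_width: 0.32
grip_force: 35.0
```

```bash
python3 - <<'E'
from h import *
s=ctrl.get_state();print(s['position'],s['ft_force'],s['grip_width'])
p=snap('scene');save(p,'s5.png')
for t in ['cap_a','bolt_top_a','tab_a','lever_weight','flask','paste_jar','spanner','parts_tray','cap_nut','spare_bush']:
    print(t,[(np.round(r['centre'],3).tolist(),round(r['score'],2)) for r in ctrl.find_in(t,p)])
cv2.imwrite('pics/s5c.png',cv2.resize(p['frame'][20:260,140:460,::-1],None,fx=2.4,fy=2.4))
E
```

```text
[ 0.54001867 -0.14934521  0.16426923] [-0.46335782  4.09512088 -6.51395599] 0.31981377705013575
cap_a [([0.556, -0.051, 0.104], 0.91), ([0.57, -0.15, 0.142], 0.86), ([0.55, 0.055, 0.103], 0.72)]
bolt_top_a [([0.518, -0.056, 0.11], 0.61), ([0.577, -0.149, 0.164], 0.45), ([0.515, 0.053, 0.117], 0.44)]
tab_a [([0.576, -0.145, 0.147], 0.93), ([0.549, 0.056, 0.1], 0.72), ([0.559, -0.05, 0.099], 0.64), ([0.557, 0.225, 0.118], 0.43), ([0.377, 0.026, 0.007], 0.43)]
lever_weight [([0.475, 0.217, 0.186], 0.96)]
flask [([0.701, -0.08, 0.044], 0.89)]
paste_jar [([0.41, -0.142, 0.036], 0.83), ([0.514, 0.051, 0.119], 0.42)]
spanner [([0.374, 0.028, 0.007], 0.82)]
parts_tray [([0.348, 0.21, 0.011], 0.59)]
cap_nut []
spare_bush [([0.604, 0.002, 0.021], 0.64), ([0.547, 0.056, 0.099], 0.15)]
```

View pics/s5c.png

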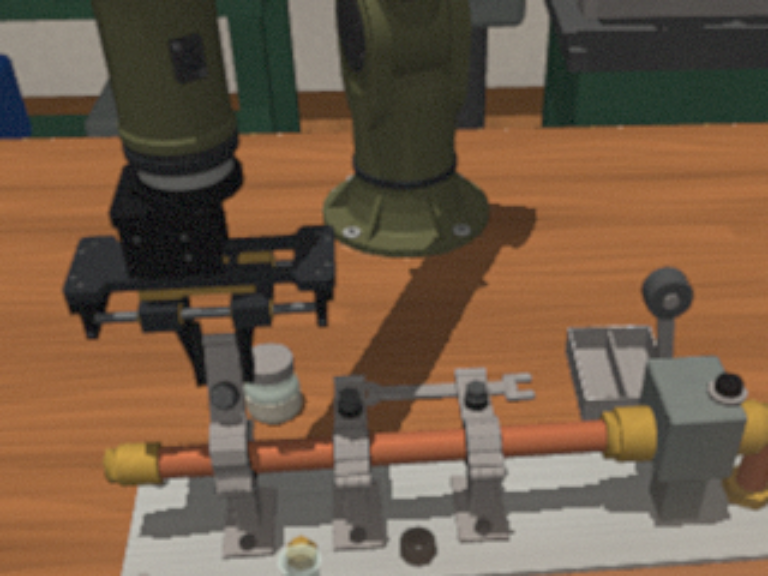

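The third cap is open about 55°, with its tab still between the pads at about (225,350). The lever is up at (667,290), the other clamps are shut and the bystanders are in place. I let it settle, then hand in.

Request:
move_arm:
  increments: "0 0 0 0 0 0 255;0 0 0 0 0 0 255;0 0 0 0 0 0 255;0 0 0 0 0 0 255;0 0 0 0 0 0 255;0 0 0 0 0 0 255;0 0 0 0 0 0 255;0 0 0 0 0 0 255"

```text
time: 20.7
position: [0.5407, -0.1493, 0.1646]
tool_rot: [0.079, -3.14, -0.002]
ft_force: [-1.0, 5.5, -2.4]
grip_width: 0.317
grip_force: 35.0
```

```bash
python3 - <<'E'
from h import *
s=ctrl.get_state();print(s['position'],s['ft_force'],s['grip_width'],s['grip_force'])
print(ctrl.close_job())
E
```

```text
[ 0.54073073 -0.14931128  0.16459942] [-0.97070944  5.47739466 -2.43161179] 0.31701501929015047 34.9943168257596
the job is handed in; nothing more can be done
None
```

I handed the job in at about 21 s: the lever tripped and was lifted back until it stayed up by itself, the bolts were tapped in order, the farthest from the valve was the loose one, and its cap is held about 55° open.

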